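Hold a chambered slide over the light viewer

ROBOT

A 7-joint arm with a two-finger parallel gripper is mounted at the origin on a cart in front of the work surface, level with it; the furniture and walls round the work are solid. World frame = base frame: x ahead of the robot, y to its left, z up, the work surface at z = 0. Lengths are in mm, angles in degrees, forces in N, time in s.
With the tool pointing down it reaches from about 400 to 875 mm from the base axis. Payload 4.4 kg.
Tool frame: the origin (TCP) lies at the very end of the fingers, on their centre line; the grasp point (between the pads) lies r.hold_point_z behind it (r.hold_point_z is the distance from the TCP to the grasp point, in mm); z points along the fingers, y is the line along which they close (so a half turn about z gives the same grasp; the last joint's range is limited). The gripper opens to 85 mm and grips with 20 to 120 N. Pads are 22 mm wide; open, the fingers measure 114 mm over their backs; the gripper's body (76 mm by 85 mm) begins 54 mm behind the grasp point. The pads swing forward as they close: fully open they stand 13 mm farther back than shut.
Start: joints at [61.948, 36.005, 2.206, 86.941, -1.547, 57.084, -1.146], TCP at [267.326, -592.499, 231.313] pointing down, gripper open.
Joint ranges: [-175.42, 175.42], [-21.48, 121.26], [-71.46, 75.88], [10.55, 141.38], [-63.04, 243.04], [13.31, 113.54], [-168.57, 168.57]. Speed limits (degrees/s): [147.25, 147.25, 180, 180, 180, 180, 180].

INTERFACE

Orientations are given as a 3x3 rotation matrix whose columns are the frame's x, y, z axes.
In Python, from workcell import r gives the robot as it stands. The module is installed in compiled form; this text tells all that it offers.
- The arm moves only by the tool play_rows, never from a script. Its arguments are lists of equal length, an entry for each row: "offset": the shift along the tool's x, y, z in m, a list of three; "twist": the turn about the tool's z in degrees. In form: {"offset": [[x, y, z], ...], "twist": [twist, ...]}. A call has 1 to 12 rows; each row shifts and turns the commanded pose from where the row before left it, along the tool's axes as they then stand; what a row does not reach is not made up. A row lasts 1/8 s, in which the tool goes at most 62.5 mm and 10.7 degrees, less where a joint would pass 70% of its speed; a pose out of reach is approached as far as the arm can. A call is refused whole if a number of a shift passes 0.0625 or a number of a turn 10.7, either way. A call with a gripper value outside its range is refused whole. "jaw" is the gripper command: -1 is shut, 1 is fully open, values between are in proportion, set as the call begins (left out, the last holds). The fingers move at their own pace and stop on an object; "force" is the grip in N (left out, the last holds). Time passes only in rows, so rows that do not move let the fingers close. It gives the time, the measured TCP pose, the force, the opening and the grip force at its end, in the units of the state.
- r.sense(): the state, without advancing time (a new reading comes with each control period).
- r.read_camera(name): name is "side" or "top" or "wrist"; returns a dict with "pixels" (420x560x3 uint8, blue, green, red), "fx", "fy", "cx", "cy" (pixels), "D" ([k1, k2, p1, p2, k3] as OpenCV has them; the pictures are not rectified), "pose" (4x4, takes a point from camera to world coordinates); the wrist camera has in their place "hand_eye" (4x4, takes a point from camera to tool coordinates, whose origin is the TCP and whose axes are the flange's). Camera axes: x right, y down, z forward; pixel columns grow to the right and rows downward; lengths in mm; the calibration is good to about 2 mm. A picture is of the moment at which its call begins: read the wrist's pose just before it. There is no depth.
- r.hand_in(): hands the job in; it is judged then, once.
The state is a dict: "t": time; "qpos": joint angles; "joint_velocities": joint speeds; "joint_torque": joint torques, N m; "position": TCP position; "tcp_rot": TCP orientation; "ft_force": force on the tool from outside, world axes, zero at the start; "wrist_torque": the same for the moment, N m; "grip_width": opening from 0.0 (shut) to 1.0 (fully open); "grasp_force": force on a finger pad.
Only numpy, scipy, OpenCV 4.12 (cv2) and the standard library are available. Lean on these libraries where they do the work, as an engineer would, in place of code of your own. Each camera call takes 0.05 s, during which the arm holds its last target. There are 200 camera calls.

TASK

Pick up the chambered slide, carry it level over the rack of vials without disturbing anything, and hold it just above the lit window of the light viewer for viewing: centred on the window and lined up with it, its blue end toward the blue dot, its underside about 1 cm above the glass, at the height of the orange bands on the two little posts. Neither the slide nor the gripper may ever touch the viewer. Nothing is put down: the program finishes while the gripper is still holding the slide motionless there.

Things in the scene. Friction and masses are not known exactly. Their poses are not given: they have to be found in the camera images.
- slide: Chambered slide, loose, flat on the worktop, about 40 g: a glass plate 76 x 26 x 2 mm carrying a solid block of eight black-walled, pale wells with a clear lid. The block is 58 (x) x 26 (y) mm, from x = -37 to +21 mm, its top 14 mm above the underside; the bare end at +x carries a blue label field. Grip it across the 26 mm width at the block (block centre x = -8 mm). Origin: centre of the plate's underside; x along its length toward the blue end, y across, z up.
- slide_blue_end (a point): Middle of the slide's blue end edge, at its underside, 38 mm along slide x from the slide's origin.
- viewer: Light viewer, fixed: grey box 170 (x) x 110 (y) mm, its casing top 27 mm above the worktop, with a pale lit glass window 84 x 34 mm in a black frame at the centre of its top. Two thin steel posts (radius 4 mm) stand 66 mm from the centre toward +x and -x and rise 14 mm above the glass; the centre of their orange bands is 10 mm above the glass. Origin: centre of its underside on the worktop; x along the length of box and window toward the end with the blue dot, z up.
- window (a point): Centre of the lit window, on the glass surface, 28 mm above the worktop; same axes as the viewer.
- viewer_blue_dot (a point): The blue dot on the viewer's top, 66 mm from the window centre along viewer x (24 mm to its +y side).
- rack: Grey vial rack, fixed, 154 (x) x 44 (y) x 30 mm, with a row of four holes along its x, standing between slide and viewer. Origin: centre of its underside.
- vial_0: Vial with black cap and greenish content, 23 mm across, 56 mm tall, standing loose in the rack; its top is 62 mm above the worktop. Origin: centre of its underside.
- vial_3: Clear vial with white cap, 23 mm across, 56 mm tall, standing loose in the rack; its top is 62 mm above the worktop. Origin: centre of its underside.
- vial_2: Vial with black cap and greenish content, 23 mm across, 56 mm tall, standing loose in the rack; its top is 62 mm above the worktop. Origin: centre of its underside.
- petri_b: Petri dish, 66 mm across, 13 mm tall, loose on the worktop, not to be disturbed. Origin: centre of its underside.
There are look-alikes about, which are no part of the job. Of the things that look like the slide, the smaller one is meant.

How it is judged:
By the outcome, as a careful person would: the job done as asked, in the order asked, and still so for the second after the job is handed in, while the arm keeps its last pose, push and grip.
It also fails if it takes over 35 s, if anything falls off the work surface, if the arm or the gripper's body presses on something with over 40 N, if the wrist force passes 120 N, or if a joint passes its speed limit or range.

## Working session

There is one attempt and no reset: what is moved stays moved. The work goes in short steps, Python scripts to look and compute and a tool call to move; the robot and the scene stay as the last step left them, time stands still between calls to the robot, and variables do not carry over. Pictures are saved under pics/ and viewed, at most 10 in all, crops included, and the job is handed in when it is done.

Besides the shell and the picture viewer there is one more tool, called after "Emit:" in YAML: its name, and indented under it one key for each argument. play_rows: Moves the arm, as the interface text tells. Its arguments: {"type":"object","properties":{"offset":{"type":"array"},"twist":{"type":"array"},"jaw":{"type":"number"},"force":{"type":"number"}},"required":["offset","twist"]}

```bash
mkdir -p pics
cat > h.py <<'E'
import numpy as np, cv2
from workcell import r
def cam(n):
    s=r.sense(); c=r.read_camera(n)
    if n=="wrist":
        T=np.eye(4);T[:3,:3]=np.array(s["tcp_rot"]);T[:3,3]=s["position"]
        c["pose"]=T@np.array(c["hand_eye"])
    c["pose"]=np.array(c["pose"]); c["K"]=np.array([[c["fx"],0,c["cx"]],[0,c["fy"],c["cy"]],[0,0,1.]]); c["D"]=np.array(c["D"],float)
    return c
def ray(c,uv,z):
    uv=np.array(uv,float).reshape(-1,1,2)
    n=cv2.undistortPoints(uv,c["K"],c["D"]).reshape(-1,2)
    d=np.c_[n,np.ones(len(n))]@c["pose"][:3,:3].T; o=c["pose"][:3,3]
    return o+d*((z-o[2])/d[:,2])[:,None]
def proj(c,P):
    M=np.linalg.inv(c["pose"]); return cv2.projectPoints(np.array(P,float).reshape(-1,1,3),cv2.Rodrigues(M[:3,:3])[0],M[:3,3],c["K"],c["D"])[0].reshape(-1,2)
E
python3 - <<'E'
from h import *
s=r.sense();print({k:np.round(v,2).tolist() for k,v in s.items()},r.hold_point_z)
for n in("top","side"):
    c=cam(n);cv2.imwrite(f"pics/{n}0.png",c["pixels"]);print(n,c["pose"].round(2).tolist(),c["fx"])
E
```

```text
{'t': 0.0, 'qpos': [61.95, 36.06, 2.2, 87.0, -1.55, 57.08, -1.15], 'joint_velocities': [-0.01, -0.03, -0.04, -0.07, 0.03, -0.16, 0.05], 'joint_torque': [0.0, -56.34, 1.23, -19.34, 0.01, 0.01, 0.0], 'position': [267.09, -591.9, 230.39], 'tcp_rot': [[0.91, 0.41, -0.0], [0.41, -0.91, 0.0], [-0.0, -0.0, -1.0]], 'ft_force': [-0.32, -0.59, 0.02], 'wrist_torque': [-0.03, 0.01, -0.01], 'grasp_force': 0.0, 'grip_width': 1.0} 18.700000000000003
top [[0.01, -1.0, 0.05, 478.28], [-1.0, -0.01, 0.01, -89.5], [-0.01, -0.05, -1.0, 1016.84], [0.0, 0.0, 0.0, 1.0]] 452.32602558116747
side [[0.98, -0.14, 0.17, 368.99], [-0.22, -0.62, 0.75, -769.38], [-0.0, -0.77, -0.64, 595.23], [0.0, 0.0, 0.0, 1.0]] 404.72939125495867
```

View pics/top0.png

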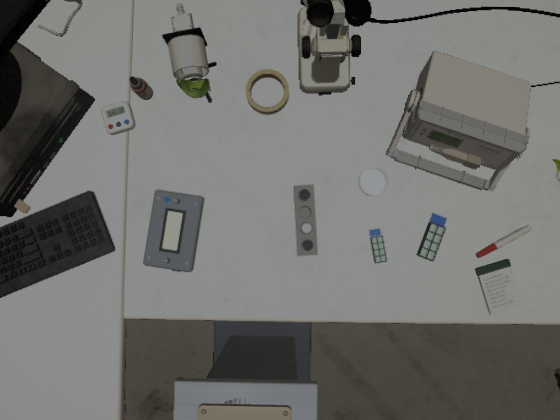

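View pics/side0.png

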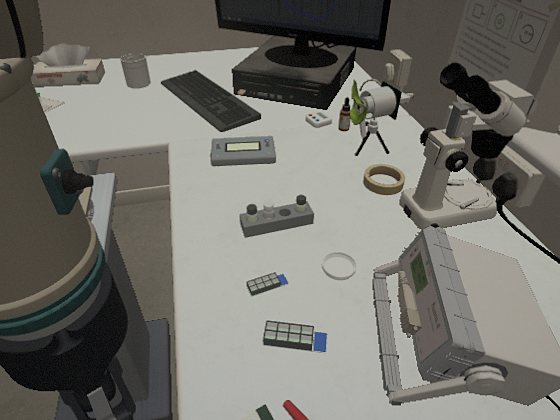

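The top view has two look-alikes: A at about (378,246) with its label at (375,233), and B at about (432,238) with its label at (438,219). A is smaller, so it fits the description. The viewer is at (174,231) with its blue dot at (166,199), the rack at (306,220) and the petri dish at (373,182). Next I measure them and confirm with a crop.

Run:
```python
from h import *
c=cam("top");im=c["pixels"];hsv=cv2.cvtColor(im,cv2.COLOR_BGR2HSV)
def blobs(m,mn,name,z):
    cs,_=cv2.findContours(m.astype(np.uint8)*255,cv2.RETR_EXTERNAL,cv2.CHAIN_APPROX_NONE)
    for k in cs:
        if len(k)<mn: continue
        (u,v),wh,a=cv2.minAreaRect(k)
        w=ray(c,k.reshape(-1,2),z)[:,:2].astype(np.float32)
        rr=cv2.minAreaRect(w)
        print(name,(round(u),round(v)),"world",np.round(rr[0],1),np.round(rr[1],1),round(rr[2],1))
b=(hsv[...,0]>98)&(hsv[...,0]<128)&(hsv[...,1]>110)&(hsv[...,2]>60)
b[:, :100]=0; blobs(b,6,"blue",1)
g=im.max(2)
roi=np.zeros(g.shape,bool);roi[185:275,140:210]=1
blobs((g<130)&roi,100,"viewer",27)
w=cv2.erode(((g>150)&roi).astype(np.uint8),None)  # window lit
m=np.zeros_like(roi);m[205:256,158:188]=1
blobs((g>160)&m,20,"window",28)
roi[:]=0;roi[180:260,288:322]=1;blobs((g<140)&roi,80,"rack",30)
roi[:]=0;roi[225:268,364:392]=1;blobs((g<125)&roi,30,"slideA",7)
roi[:]=0;roi[210:265,412:452]=1;blobs((g<125)&roi,30,"slideB",7)
cr=cv2.resize(im[195:275,345:465],None,fx=6,fy=6,interpolation=cv2.INTER_CUBIC);cv2.imwrite("pics/crop1.png",cr)
```

```text
blue (375, 232) world [ 486.6 -285.3] [11.4 21.5] 10.2
blue (438, 220) world [ 516.3 -426.7] [31.9 19.3] 71.4
blue (166, 199) world [555.2 186.2] [9.1 9.2] 0.7
blue (126, 122) world [732.7 284.2] [7.1 4.7] 2.1
viewer (174, 231) world [483.6 160.9] [114.3 174.1] 82.1
rack (307, 221) world [ 510.  -131.4] [ 62.1 164.1] 89.7
slideA (378, 249) world [ 450.  -291.1] [60.8 29.9] 10.5
slideB (432, 237) world [ 476.8 -412.5] [ 42.4 103. ] 69.2
```

View pics/crop1.png

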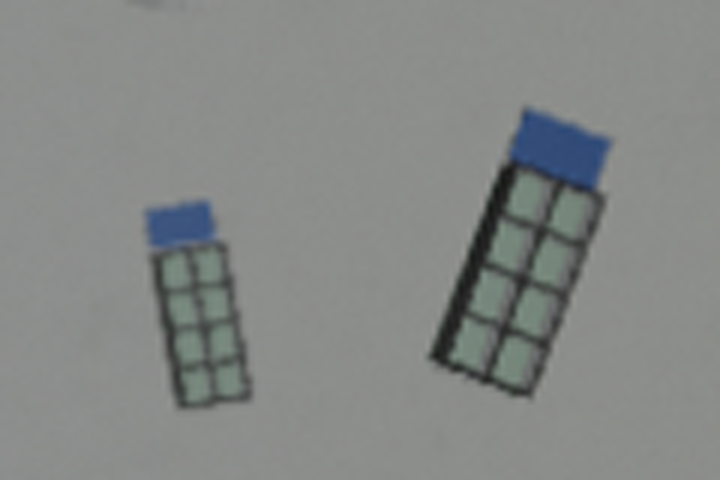

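The crop confirms A, the left one. Its block measures 61 x 30 mm (58 x 26 nominal), while B is about 1.4 times larger. I move above its block for a closer look.

Emit:
play_rows:
  offset:
    - [0.036,-0.025,0]
    - [0.036,-0.025,0]
    - [0.036,-0.025,0]
    - [0.036,-0.025,0]
    - [0.036,-0.025,0]
    - [0.036,-0.025,0]
    - [0.037,-0.025,0]
    - [0.037,-0.024,0]
    - [0,0,0]
    - [0,0,0]
    - [0,0,0]
  twist: [0,0,0,0,0,0,0,0,7,7,0]
  jaw: 1

```text
t: 1.52
position: [449.8, -291.6, 231.1]
tcp_rot: [[0.984, 0.18, -0.0], [0.18, -0.984, -0.0], [-0.0, -0.0, -1.0]]
ft_force: [-0.0, 0.0, 0.6]
grip_width: 1.0
grasp_force: 0.0
```

Run:
```python
from h import *
s=r.sense();print(s["t"],np.round(s["position"],1),np.round(s["tcp_rot"],3).tolist())
c=cam("wrist");cv2.imwrite("pics/w1.png",c["pixels"]);print(np.round(c["hand_eye"],1).tolist(),c["fx"],proj(c,[[450,-291,14]]))
```

```text
1.525 [ 449.8 -291.6  231.1] [[0.984, 0.18, -0.0], [0.18, -0.984, -0.0], [-0.0, -0.0, -1.0]]
[[0.0, -1.0, -0.3, 69.0], [1.0, 0.0, 0.0, -0.0], [-0.0, -0.3, 1.0, -143.8], [0.0, 0.0, 0.0, 1.0]] 373.0525307945402 [[272.32719333 181.49876442]]
```

View pics/w1.png

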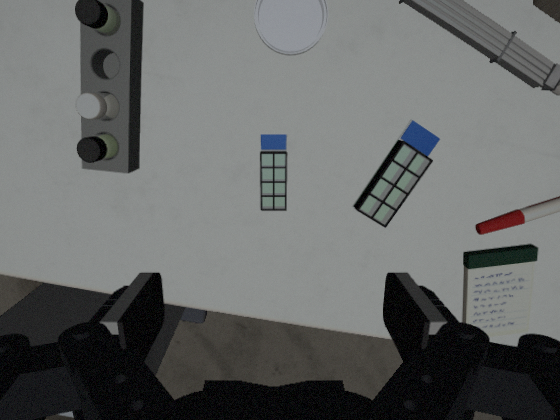

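The wrist view shows the small slide upright at (274,180) with its label at (274,142), the rack at left with caps at (92,12), (96,105) and (95,148), and the petri dish at (290,17). Now I measure the slide and rack accurately.

Run:
```python
from h import *
c=cam("wrist");im=c["pixels"];hsv=cv2.cvtColor(im,cv2.COLOR_BGR2HSV);g=im.max(2)
def m(roi,mask,z,n):
    mm=np.zeros(g.shape,np.uint8);v0,v1,u0,u1=roi;mm[v0:v1,u0:u1]=mask[v0:v1,u0:u1]*255
    k=max(cv2.findContours(mm,0,1)[0],key=cv2.contourArea)
    rr=cv2.minAreaRect(ray(c,k.reshape(-1,2),z)[:,:2].astype(np.float32)); print(n,[np.round(q,1).tolist() for q in rr],cv2.boundingRect(k));return rr
blue=(hsv[...,0]>98)&(hsv[...,0]<128)&(hsv[...,1]>110)
b=m((125,152,250,300),blue,2,"label")
k=m((149,216,250,300),(g<110)&~blue,14,"block14")
d=np.array(b[0])-np.array(k[0]);print("dir",np.degrees(np.arctan2(d[1],d[0])),np.hypot(*d))
m((0,180,70,150),(g<115),30,"rack")
# bg brightness
print(g[180,230],g[100,120],g[100,110])
```

```text
label [[487.2, -284.9], [12.7, 23.8], 10.4] (261, 135, 25, 14)
block14 [[450.5, -291.7], [58.7, 26.0], 10.4] (260, 151, 27, 60)
dir 10.446278575753428 37.37106048716679
rack [[509.8, -131.4], [149.7, 59.5], 3.8] (75, 0, 69, 173)
142 83 92
```

Block centre (450.5, -291.7), size 58.7 x 26.0, yaw 10.4°. All match the given sizes, and the tool yaw already agrees. I descend.

Emit:
play_rows:
  offset:
    - [0.0007,0,0.04]
    - [0,0,0.05]
    - [0,0,0.05]
    - [0,0,0.04]
    - [0,0,0.03]
    - [0,0,0.012]
    - [0,0,0.005]
    - [0,0,0]
    - [0,0,0]
  twist: [0,0,0,0,0,0,0,0,0]

```text
t: 2.75
position: [451.2, -292.2, 5.4]
tcp_rot: [[0.984, 0.179, 0.002], [0.179, -0.984, -0.001], [0.002, 0.001, -1.0]]
ft_force: [-0.1, -0.5, 0.1]
grip_width: 1.0
grasp_force: 0.0
```

Emit:
play_rows:
  offset:
    - [0,0,0.003]
    - [0,0,0]
    - [0,0,0]
    - [0,0,0]
    - [0,0,0]
    - [0,0,0]
    - [0,0,0]
    - [0,0,0]
    - [0,0,0]
    - [0,0,0]
  twist: [0,0,0,0,0,0,0,0,0,0]
  jaw: -1
  force: 40

```text
t: 4.0
position: [450.7, -291.9, 1.6]
tcp_rot: [[0.984, 0.178, 0.0], [0.178, -0.984, -0.0], [0.0, 0.0, -1.0]]
ft_force: [-0.2, 0.1, 4.8]
grip_width: 0.294
grasp_force: 40.6
```

Emit:
play_rows:
  offset:
    - [0,0,-0.005]
    - [0,0,-0.015]
    - [0,0,-0.04]
    - [0,0,-0.05]
    - [0,0,-0.05]
    - [0,0,-0.03]
    - [0,0,-0.01]
    - [0,0,0]
    - [0,0,0]
  twist: [0,0,0,0,0,0,0,0,0]

```text
t: 5.12
position: [449.6, -291.1, 199.9]
tcp_rot: [[0.984, 0.179, -0.003], [0.179, -0.984, 0.002], [-0.002, -0.002, -1.0]]
ft_force: [0.1, -1.0, -0.6]
grip_width: 0.293
grasp_force: 39.9
```

Run:
```python
from h import *
s=r.sense();print(s["grip_width"],s["grasp_force"])
w=cam("wrist")["pixels"];c=cam("side")["pixels"]
cv2.imwrite("pics/l.png",np.hstack([cv2.resize(w[200:420],(450,177)),cv2.resize(c[100:330,150:380],(350,350))[:177] if 0 else cv2.resize(c[60:300,150:400],(184,177))]))
```

```text
0.29304944309149344 39.9124832265079
```

View pics/l.png

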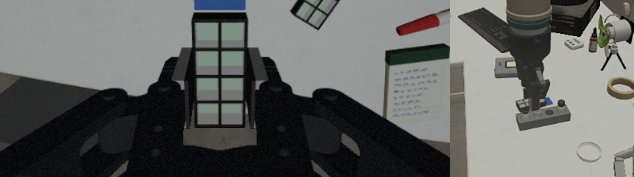

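The slide is held between the pads, square in the wrist view, with its blue end forward. Now I carry it at about z 200 to above the viewer.

Emit:
play_rows:
  offset:
    - [0.005,-0.021,0]
    - [0.01,-0.042,0]
    - [0.011,-0.046,0]
    - [0.011,-0.046,0]
    - [0.011,-0.046,0]
    - [0.011,-0.046,0]
    - [0.011,-0.046,0]
    - [0.011,-0.046,0]
    - [0.011,-0.046,0]
    - [0.01,-0.042,0]
    - [0.004,-0.017,0]
    - [0,0,0]
  twist: [0,0,0,0,0,0,0,0,0,0,0,0]

```text
t: 6.72
position: [475.2, 164.4, 200.6]
tcp_rot: [[0.984, 0.18, -0.001], [0.18, -0.984, -0.001], [-0.001, 0.001, -1.0]]
ft_force: [-0.1, -0.4, -0.3]
grip_width: 0.293
grasp_force: 39.9
```

Emit:
play_rows:
  offset:
    - [0,0,0]
    - [0,0,0]
    - [0,0,0]
    - [0,0,0]
    - [0,0,0]
    - [0,0,0]
  twist: [4,5,5,4,0,0]

```text
t: 7.48
position: [475.6, 162.7, 201.2]
tcp_rot: [[0.991, -0.135, -0.0], [-0.135, -0.991, -0.001], [-0.0, 0.001, -1.0]]
ft_force: [-0.6, -0.2, 0.3]
grip_width: 0.291
grasp_force: 39.9
```

Run:
```python
from h import *
c=cam("wrist");cv2.imwrite("pics/w2.png",c["pixels"])
```

```text
(no output)
```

View pics/w2.png

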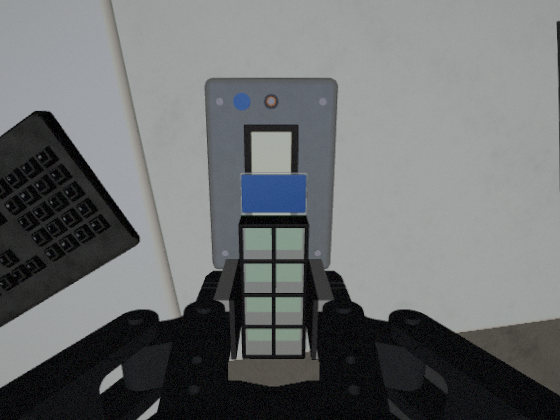

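The viewer is seen below: blue dot at (242,101), post at (271,101), and the window's upper part at (271,150) with black frame. The window's lower part is hidden by the slide, whose label is at (274,193). I measure the window edges, the dot, and the slide in the hand.

Run:
```python
from h import *
s=r.sense();p=np.array(s["position"]);R=np.array(s["tcp_rot"]);print(p.round(1),"toolyaw",np.degrees(np.arctan2(R[1,0],R[0,0])))
c=cam("wrist");im=c["pixels"];hsv=cv2.cvtColor(im,cv2.COLOR_BGR2HSV);g=im.max(2).astype(int)
blue=((hsv[...,0]>98)&(hsv[...,0]<128)&(hsv[...,1]>110))
def cnt(mask,roi):
    mm=np.zeros(g.shape,np.uint8);v0,v1,u0,u1=roi;mm[v0:v1,u0:u1]=mask[v0:v1,u0:u1]*255
    return max(cv2.findContours(mm,0,1)[0],key=cv2.contourArea)
def rect(k,z,n):
    rr=cv2.minAreaRect(ray(c,k.reshape(-1,2),z)[:,:2].astype(np.float32));print(n,[np.round(q,1).tolist() for q in rr],cv2.boundingRect(k));return rr
dot=rect(cnt(blue,(85,120,228,258)),27,"dot")
lab=rect(cnt(blue,(165,222,230,318)),p[2]-1.6+2,"label")
frame=cnt(g<60,(115,172,235,308)); rect(frame,27.5,"frame top part")
# window sides: subpixel-ish edges per row
L=[];Rr=[]
for v in range(136,170,2):
    row=np.where(g[v,240:305]>130)[0]+240
    L.append((row[0]-.5,v));Rr.append((row[-1]+.5,v))
T=[]
for u in range(255,289,2):
    col=np.where(g[118:170,u]>130)[0]+118;T.append((u,col[0]-.5))
def line(pts):
    w=ray(c,pts,28)[:,:2].astype(np.float32);l=cv2.fitLine(w,cv2.DIST_HUBER,0,.01,.01).ravel();return w.mean(0),l[:2]
(lm,ld),(rm,rd),(tm,td)=line(L),line(Rr),line(T)
ang=lambda d:np.degrees(np.arctan(d[1]/d[0]))
print("edge yaws",ang(ld),ang(rd),ang([td[1],-td[0]]))
for yaw in [np.mean([ang(ld),ang(rd)])]:
    y=np.radians(yaw);x=np.array([np.cos(y),np.sin(y)]);n=np.array([-x[1],x[0]])
    print("width",(lm-rm)@n); mid=n*((lm@n+rm@n)/2)+x*(tm@x-42); print("window centre",mid.round(1),"dot rel",(np.array(dot[0])-mid)@x,(np.array(dot[0])-mid)@n)
    B=np.array(lab[0])-p[:2]; print("label centre in tool xy",(R[:2,:2].T@B).round(1))
# box corners check from top picture window
t=cv2.imread("pics/top0.png");ct=cam("top");gg=t.max(2)
mm=np.zeros(gg.shape,np.uint8);mm[205:255,158:188]=(gg[205:255,158:188]>130)*255
k=max(cv2.findContours(mm,0,1)[0],key=cv2.contourArea);print("top win",[np.round(q,1).tolist() for q in cv2.minAreaRect(ray(ct,k.reshape(-1,2),28)[:,:2].astype(np.float32))])
```

```text
[475.6 163.1 201.3] toolyaw -7.748075337279753
dot [[553.9, 178.1], [13.2, 12.7], 82.1] (234, 93, 17, 17)
label [[512.1, 158.1], [25.0, 14.9], 82.3] (242, 175, 64, 38)
frame top part [[512.6, 159.6], [45.3, 38.6], 82.3] (244, 125, 55, 47)
edge yaws -8.560985 -9.298363 -7.71964
width 33.53254
window centre [484.8 163.7] dot rel 66.0218609187757 24.90919516913209
label centre in tool xy [36.9  0. ]
top win [[484.4, 163.4], [31.9, 80.9], 82.4]
```

Both views agree. The window centre is about (484.6, 163.3) with yaw -7.8°, and the dot offset is 66/25 (66/24 nominal). The slide origin sits 7.6 mm ahead of the TCP, parallel to the tool. I correct by (+1.3, -1.4) mm and descend to about 15 mm above the final height to check.

Emit:
play_rows:
  offset:
    - [0.0013,-0.0014,0.01]
    - [0,0,0.03]
    - [0,0,0.04]
    - [0,0,0.035]
    - [0,0,0.02]
    - [0,0,0.012]
    - [0,0,0]
    - [0,0,0]
    - [0,0,0]
    - [0,0,0]
  twist: [0,0,0,0,0,0,0,0,0,0]

```text
t: 8.88
position: [477.5, 165.5, 54.9]
tcp_rot: [[0.991, -0.134, 0.001], [-0.134, -0.991, 0.0], [0.001, -0.001, -1.0]]
ft_force: [-0.2, 0.5, -0.8]
grip_width: 0.295
grasp_force: 39.9
```

Emit:
play_rows:
  offset:
    - [0,0,0.005]
    - [0,0,0.005]
    - [0,0,0.003]
    - [0,0,0]
    - [0,0,0]
    - [0,0,0]
  twist: [0,0,0,0,0,0]

```text
t: 9.62
position: [477.2, 165.3, 41.4]
tcp_rot: [[0.991, -0.134, 0.0], [-0.134, -0.991, 0.0], [0.0, -0.0, -1.0]]
ft_force: [0.5, 0.8, -0.4]
grip_width: 0.29
grasp_force: 39.9
```

Run:
```python
from h import *
s=r.sense();p=np.array(s["position"]);R=np.array(s["tcp_rot"]);print(p.round(1),R.round(4).tolist(),"yaw",np.degrees(np.arctan2(R[1,0],R[0,0])),s["ft_force"])
a=cam("side");b=cam("wrist")
A=cv2.resize(a["pixels"][100:190,190:300],(660,540),interpolation=cv2.INTER_CUBIC)
cv2.imwrite("pics/s3.png",A);cv2.imwrite("pics/w3.png",b["pixels"])
```

```text
[477.2 165.3  41.4] [[0.9909, -0.1343, 0.0002], [-0.1343, -0.9909, 0.0001], [0.0002, -0.0001, -1.0]] yaw -7.71865139742122 [ 0.49104656  0.79060715 -0.44734202]
```

View pics/w3.png

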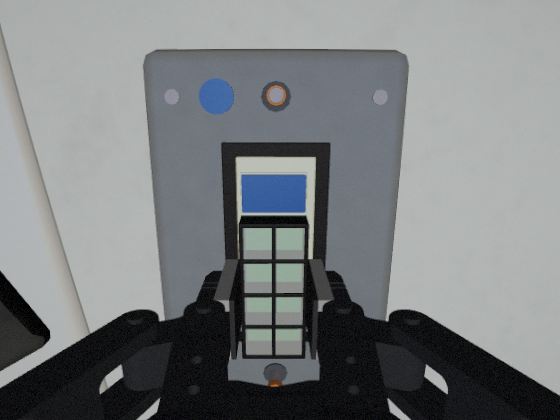

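View pics/s3.png

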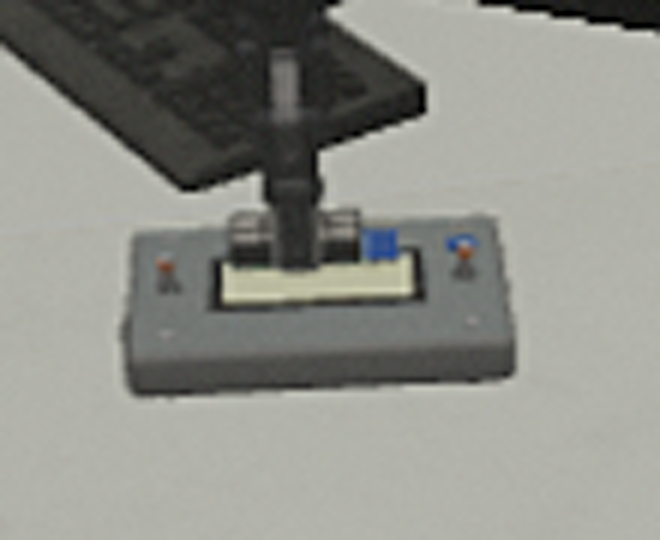

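The wrist view shows the slide over the window: label at (273,194), window top edge at row 156, sides at columns 237 and 314. The post is visible at (276,95) and the rear one at (275,372). In the side view the slide hovers over the glass. One last relative measurement follows.

Run:
```python
from h import *
c=cam("wrist");s=r.sense();p=np.array(s["position"]);R=np.array(s["tcp_rot"])[:2,:2];im=c["pixels"];hsv=cv2.cvtColor(im,cv2.COLOR_BGR2HSV);g=im.max(2).astype(int)
tl=lambda uv,z:(ray(c,uv,z)[:,:2]-p[:2])@R   # tool xy
L=[];Q=[];T=[]
for v in range(162,250,3):
    k=np.where(g[v,215:340]>165)[0]+215;L.append((k[0]-.5,v));Q.append((k[-1]+.5,v))
for u in range(242,310,3):
    k=np.where(g[140:180,u]>165)[0]+140;T.append((u,k[0]-.5))
l,q,t=tl(L,28),tl(Q,28),tl(T,28)
f=lambda a,b:np.polyfit(a,b,1)
fl,fq,ft=f(l[:,0],l[:,1]),f(q[:,0],q[:,1]),f(t[:,1],t[:,0])
print("tilts deg",np.degrees([fl[0],fq[0],-ft[0]]))
xc=np.median(t[:,0])-42
print("x top",np.median(t[:,0]),"centre x",xc,"y at centre",np.polyval(fl,xc),np.polyval(fq,xc),"y mean near",np.median(l[:,1]),np.median(q[:,1]))
blue=((hsv[...,0]>98)&(hsv[...,0]<128)&(hsv[...,1]>110)).astype(np.uint8)
b=blue.copy();b[:165]=0;b[222:]=0;b[:,:230]=0;b[:,320:]=0
k=max(cv2.findContours(b,0,1)[0],key=cv2.contourArea).reshape(-1,2)
w=tl(k,p[2]-1.6+2);print("label x",w[:,0].min(),w[:,0].max(),"y",w[:,1].min(),w[:,1].max(),cv2.minAreaRect(w.astype(np.float32))[2])
# block rim: back/front corners at top z
b=blue.copy();b[130:]=0;k=max(cv2.findContours(b,0,1)[0],key=cv2.contourArea).reshape(-1,2);d=tl(k,27);print("dot",d.mean(0))
```

```text
tilts deg [-13.22688699   0.12074594   0.17141666]
x top 49.79647079292213 centre x 7.796470792922129 y at centre -8.05799116349512 17.38204102368158 y mean near -15.578165433949977 17.44098567205612
label x 29.828170708032943 44.32703561407094 y -12.436312967210908 12.434733581086329 89.97065734863281
dot [ 74.28489763 -23.33917552]
```

Remaining shift is about (+0.3, +0.7) mm in tool axes, 1.8 mm down, yaw fine.

Emit:
play_rows:
  offset:
    - [0.0003,0.0007,0.0018]
    - [0,0,0]
    - [0,0,0]
    - [0,0,0]
    - [0,0,0]
    - [0,0,0]
    - [0,0,0]
    - [0,0,0]
  twist: [0,0,0,0,0,0,0,0]

```text
t: 10.78
position: [477.3, 164.5, 39.5]
tcp_rot: [[0.991, -0.134, 0.0], [-0.134, -0.991, -0.0], [0.0, -0.0, -1.0]]
ft_force: [-0.3, -0.8, -0.6]
grip_width: 0.293
grasp_force: 39.9
```

Run:
```python
from h import *
for i in range(4):
    cs=cam("side");s=r.sense();print(np.round(s["position"],1),np.abs(s["joint_velocities"]).max().round(2))
# height check in side view: orange bands' triangulation plane vs slide label near edge
im=cs["pixels"];hsv=cv2.cvtColor(im,cv2.COLOR_BGR2HSV)
b=((hsv[...,0]>98)&(hsv[...,0]<128)&(hsv[...,1]>110)).astype(np.uint8);b[:,:248]=0;b[:,258:]=0;b[:130]=0;b[150:]=0
k=max(cv2.findContours(b,0,1)[0],key=cv2.contourArea).reshape(-1,2);print("label px",k.mean(0),cv2.boundingRect(k))
R=np.array(s["tcp_rot"])
for z in (36,40,44): print(z,proj(cs,np.array([s["position"][0],s["position"][1],z])+R[:,0]*37.2))
```

```text
[477.3 164.5  39.5] 0.06
[477.2 164.5  39.5] 0.11
[477.3 164.5  39.5] 0.11
[477.3 164.5  39.5] 0.09
label px [253.13333333 141.13333333] (251, 139, 5, 5)
36 [[252.71130215 142.79515191]]
40 [[252.65376859 141.48903045]]
44 [[252.59596685 140.17673749]]
```

The arm is motionless, and the side view puts the label at z ≈ 40–41 (40 expected). I hand in.

```bash
python3 -c "
from h import *
print(r.hand_in())"
```

```text
the job is handed in; nothing more can be done
None
```

I handed the job in with the gripper holding the smaller slide motionless above the lit window. By my measurements it is centred to about 1 mm and lined up with the window, its blue end is toward the blue dot, and its underside is about 10 mm above the glass; the judge's verdict was not shown.

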